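# Station the bench lamp mast and hold it at full height

## Robot

A 6-joint arm with a two-finger parallel gripper is mounted at the origin on a cart in front of the work surface, level with it; the furniture and walls round the work are solid. World frame = base frame: x ahead of the robot, y to its left, z up, the work surface at z = 0. Lengths are in mm, angles in rad, forces in N, time in s.
With the tool pointing down it reaches from about 350 to 875 mm from the base axis. Payload 4.2 kg.
Tool frame: the origin (TCP) lies at the very end of the fingers, on their centre line; the grasp point (between the pads) lies arm.grip_depth behind it (arm.grip_depth is the distance from the TCP to the grasp point, in mm); z points along the fingers, y is the direction in which the jaws open and shut (so a half turn about z gives the same grasp; the last joint's range is limited). The gripper opens to 85 mm and grips with 20 to 120 N. Pads are 22 mm wide; open, the fingers measure 114 mm over their backs; the gripper's body (76 mm by 85 mm) begins 54 mm behind the grasp point. The pads swing forward as they close: fully open they stand 13 mm farther back than shut.
Start: joints at [1.422, 0.385, 0.008, 0, -1.194, -0.259], TCP at [247.836, 573.739, 231.312] pointing down, gripper open.
Joint ranges: [-3.14, 3.14], [-1.21, 2.06], [-1.07, 1.41], [-3.16, 2.05], [-2.99, -0.16], [-3.1, 3.1]. Speed limits (rad/s): [2.79, 2.79, 3.14, 3.14, 3.14, 3.14].

## Interface

Orientations are given as a unit quaternion [x, y, z, w].
In Python, from bench import arm, optics, workorder gives the robot as it stands. The module is installed in compiled form; this text tells all that it offers.
- The arm moves only by the tool play_rows, never from a script. Its arguments are lists of equal length, an entry for each row: "travel": the shift along the tool's x, y, z in m, a list of three; "rotation": the turn, a rotation vector about the tool's x, y, z in rad, a list of three; "grip": the opening, from 0 (shut) to 1 (fully open). In form: {"travel": [[x, y, z], ...], "rotation": [[rx, ry, rz], ...], "grip": [grip, ...]}. A call has 1 to 12 rows; each row shifts and turns the commanded pose from where the row before left it, along the tool's axes as they then stand; what a row does not reach is not made up. A row lasts 1/12 s, in which the tool goes at most 41.7 mm and 7.16 degrees, less where a joint would pass 70% of its speed; a pose out of reach is approached as far as the arm can. A call is refused whole if a number of a shift passes 0.0417 or a number of a turn 0.125, either way. A call with a gripper value outside its range is refused whole. The fingers move at their own pace and stop on an object; the grip force is fixed at half the most. Time passes only in rows, so rows that do not move let the fingers close. It gives the time, the measured TCP pose, the force and the opening at its end, in the units of the state.
- arm.read_state(): the state, without advancing time (a new reading comes with each control period).
- optics.get_image(name): name is "scene" or "top" or "wrist"; returns a dict with "image" (420x560x3 uint8, blue, green, red), "depth" (420x560 float32, mm along the optical axis (not along the pixel's ray), 0 where there is no reading), "camera_matrix" (3x3 intrinsics, pixels), "R" (3x3) and "t" (3): a world point X has camera coordinates R X + t; the wrist camera has in their place "hand_eye" (4x4, takes a point from camera to tool coordinates, whose origin is the TCP and whose axes are the flange's). Camera axes: x right, y down, z forward; pixel columns grow to the right and rows downward; lengths in mm; the calibration is good to about 2 mm. A picture is of the moment at which its call begins: read the wrist's pose just before it.
- workorder.job_done(): hands the job in, once; it reports no verdict.
The state is a dict: "clock": time; "joints": joint angles; "joint_vel": joint speeds; "joint_efforts": joint torques, N m; "position": TCP position; "ee_rot": TCP orientation; "contact_force": force on the tool from outside, world axes, zero at the start; "wrist_torque": the same for the moment, N m; "gripper_width": finger opening in mm.
Only numpy, scipy, OpenCV 4.12 (cv2) and the standard library are available. Lean on these libraries where they do the work, as an engineer would, in place of code of your own. Each camera call takes 0.05 s, during which the arm holds its last target. There are 200 camera calls.

## Task

Slide the lamp mast's carriage along its rail, with the mast still down, until its pointer stands midway between the two prongs of the forked station plate (not at the single-pin plate). Then squeeze in the release button on the side of the mast's grip head and pull the mast straight up past the first stop to the second stop, so that both tube sections are fully out, and finish while holding it up there: do not let go, the mast sinks by itself. Leave the loose bearings, micrometer and marker where they lie.

Things in the scene. Friction and masses are not known exactly. Their poses are not given: they have to be found in the camera images.
- rail: Fixed linear rail on the table: dark steel base 80 x 360 x 10 mm with two steel guide rods and aluminium end blocks (top 42 mm high). Origin: centre of the underside. Its y axis runs along the rail, its x axis points away from the robot side; z up.
- carriage (a joint): Position of the carriage along the rail's y axis, m, -0.125 to 0.125; 0 is the rail's middle. A grey block 76 x 70 mm, top 45 mm above the table, captive on the rods; slides against about 2.5 N of friction and a little drag, and may be moved by the grip head. In its middle stands the mast: a 27 mm socket tube up to 105 mm above the table, the two sliding sections, the grip head above.
- pointer (a point): Tip of the small steel pointer (6 mm wide) that sticks out of the carriage's front (-x of the rail), 36 mm above the table; it lies at the same place along the rail as the mast axis, 51 mm in front of it.
- grip_head (a point): Centre of the mast's grip head, on the mast axis: aluminium block 28 mm (rail x) x 36 mm (rail y) x 34 mm high, centre 138 mm above the table with the mast down, 238 mm fully out. Its +y face carries the black release button: gripped from above with fingers closing along rail y, one finger pushes it in. Width with button 45 mm, 38 mm with it fully in.
- lamp (a point): Centre of the white lamp bar, 26 x 100 (along rail y) x 16 mm, fixed to the grip head: 54 mm to rail +x of the head's centre and 8 mm below it. It rises with the head.
- catch (a point): Inner edge of the lip of the fixed catch bracket on the socket tube, on the rail's +y side below the button; the bracket reaches 42 mm from the mast axis and up to 98 mm above the table. The button's thin steel hook hangs down inside it and is caught under the lip.
- release_button (a joint): Travel of the release button (pad 18 x 26 mm amid the head's +y face, standing out 9 mm), m: 0 out, 0.007 fully in (toward rail -y). Spring: 3.6 N out, 7.8 N in. While out, its hook keeps the mast from rising more than about 2 mm; from 5 mm in the hook is free. Above 15 mm of lift the button no longer matters. A mast let go sinks until the hook rests on the catch.
- mast_top (a joint): Extension of the top section (grip head, lamp and 14 mm tube) out of the middle tube, m: 0 down, 0.05 at its stop. Comes out first, pull about 3 to 4 N. Its stop is the first stop.
- mast_mid (a joint): Extension of the middle tube (20 mm diameter) out of the socket, m: 0 down, 0.05 at its stop. Follows when the top section has reached its stop, pull about 5 to 7 N. Its stop is the second stop, 100 mm of total lift.
- fork_plate: The target station: fixed dark steel plate 24 x 54 x 6 mm in front of the rail, with two upright steel prongs, 8 mm wide and 32 mm apart between centres (24 mm gap), up to 47 mm above the table. Origin: underside, midway between the prongs; its y axis is parallel to the rail. It may stand left or right.
- pin_plate: The other station, not wanted: same plate with a single upright prong in its middle. Origin: centre of the underside.
- race_front: Bystander: loose steel bearing, 29 mm across, 10 mm high, in front of the rail. Origin: centre of the underside.
- race_back: Bystander: loose steel bearing, 29 mm across, 10 mm high, behind the rail. Origin: centre of the underside.
- race_left: Bystander: loose steel bearing, 29 mm across, 10 mm high, in the left part of the table. Origin: centre of the underside.
- micrometer: Bystander: micrometer lying behind the rail, 61 x 130 x 16 mm. Origin: centre of the underside.
- marker: Bystander: marker pen lying in front of the rail, 137 mm long, 16 mm thick. Origin: centre of the underside.
There are look-alikes about, which are no part of the job. What is shaped like the fork_plate but brown or red is not meant.

How it is judged:
By the outcome, as a careful person would: the job done as asked, in the order asked, and still so for the second after the job is handed in, while the arm keeps its last pose, push and grip.
It also fails if it takes over 32 s, if anything falls off the work surface, if the arm or the gripper's body presses on something with over 40 N, if the wrist force passes 120 N, or if a joint passes its speed limit or range.

## Working session

There is one attempt and no reset: what is moved stays moved. The work goes in short steps, Python scripts to look and compute and a tool call to move; the robot and the scene stay as the last step left them, time stands still between calls to the robot, and variables do not carry over. Pictures are saved under pics/ and viewed, about 8 in all and at most 12, crops included, and the job is handed in when it is done.

Besides the shell and the picture viewer there is one more tool, called after "Emit:" by a JSON object that holds its "name" and its "arguments", one argument or row to a line. play_rows: Moves the arm, as the interface text tells. Its arguments: {"type":"object","properties":{"travel":{"type":"array","items":{"type":"array","items":{"type":"number"}}},"rotation":{"type":"array","items":{"type":"array","items":{"type":"number"}}},"grip":{"type":"array","items":{"type":"number"}}},"required":["travel","rotation","grip"]}

```bash
mkdir -p pics
python3 - <<'E'
from bench import arm, optics
import cv2, numpy as np, pickle
s=arm.read_state(); print(s, arm.grip_depth)
d={n:optics.get_image(n) for n in("scene","top")}
pickle.dump(d,open('v0.pkl','wb'))
for n in d: print(n,d[n]['camera_matrix'],d[n]['R'],d[n]['t'])
cv2.imwrite('pics/scene0.png',d['scene']['image']);cv2.imwrite('pics/top0.png',d['top']['image'])
E
```

```text
{'clock': 0.0, 'joints': array([ 1.42162349e+00,  3.85562763e-01,  6.62288539e-03, -5.31781454e-04,
       -1.19397357e+00, -2.58589284e-01]), 'joint_vel': array([ 0.00134923, -0.00187514,  0.0020079 , -0.00011597, -0.00015251,
       -0.00032929]), 'joint_efforts': array([ 1.54796377e-03, -3.92292488e+01,  1.88398272e+01,  4.18598548e+00,
       -4.54592344e-03, -7.16492679e-06]), 'position': array([247.59619081, 573.23095913, 230.21180844]), 'ee_rot': array([ 9.79267705e-01, -2.02567469e-01, -1.88879001e-04,  1.07048812e-03]), 'contact_force': array([ 0.18191455, -0.47136778, -1.26007156]), 'wrist_torque': array([ 0.02123793, -0.01754464, -0.01039756]), 'gripper_width': 85.53308464370487} 18.700000000000003
scene [[434.22976341   0.         280.61037279]
 [  0.         434.22976341 212.1346789 ]
 [  0.           0.           1.        ]] [[-0.53589973 -0.84413164 -0.01591403]
 [-0.56446466  0.37224203 -0.73676015]
 [ 0.62784642 -0.38584666 -0.67596688]] [ 240.90028679  406.0098276  1023.73349758]
top [[472.2687823    0.         275.28231051]
 [  0.         472.2687823  207.63985482]
 [  0.           0.           1.        ]] [[ 0.01325771 -0.99971913  0.01964414]
 [-0.98519056 -0.01641874 -0.1706751 ]
 [ 0.1709497  -0.01709046 -0.98513152]] [ -79.00691111  562.08965142 1266.50512506]
```

View pics/scene0.png

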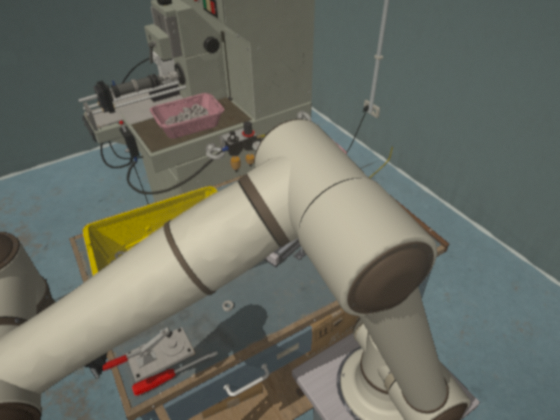

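View pics/top0.png

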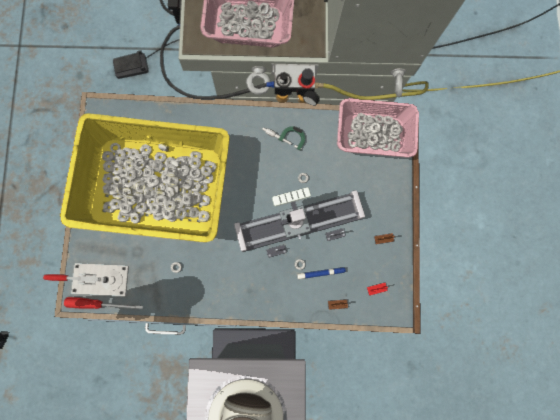

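The top view shows the rail from (242,238) to (362,206), the mast near (297,218), and two grey plates at (277,251) and (337,234). The brown and red look-alikes are at (385,238), (339,304) and (378,288). I'll enlarge the rail area to tell the fork from the pin.

```bash
cat > h.py <<'E'
import numpy as np
def ray(v,px,z):
    K,R,t=v['camera_matrix'],np.array(v['R']),np.array(v['t'])
    c=-R.T@t; d=R.T@np.linalg.inv(K)@np.array([px[0],px[1],1.])
    return c+d*(z-c[2])/d[2]
E
python3 - <<'E'
import pickle,cv2,numpy as np
from h import ray
d=pickle.load(open('v0.pkl','rb'));v=d['top']
c=v['image'][180:270,225:375]
cv2.imwrite('pics/crop1.png',cv2.resize(c,None,fx=5.3,fy=5.3,interpolation=cv2.INTER_CUBIC))
for p,z in [((242,238),42),((362,206),42),((277,251),6),((337,234),6),((297,216),155)]: print(p,ray(v,p,z))
E
```

```text
(242, 238) [477.67771918  20.22598928  42.        ]
(362, 206) [ 573.18827916 -314.6080428    42.        ]
(277, 251) [446.088446   -77.86391584   6.        ]
(337, 234) [ 497.170412   -248.76886981    6.        ]
(297, 216) [ 524.10010864 -124.48610343  155.        ]
```

View pics/crop1.png

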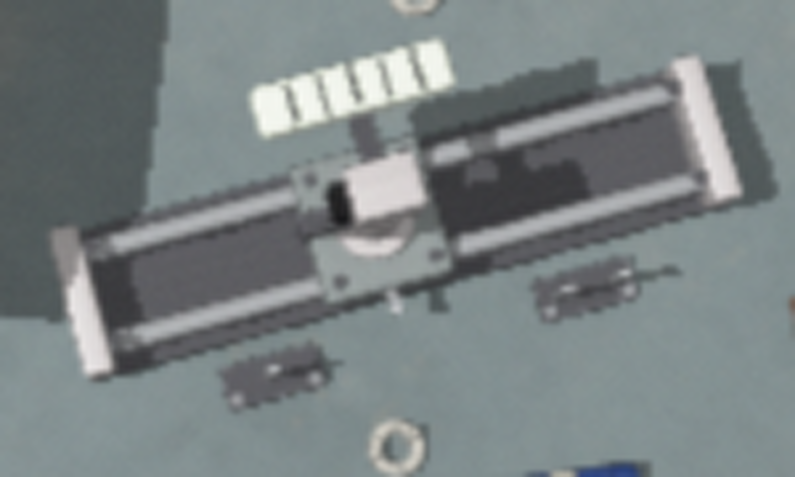

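Both grey plates show two end dots (probably bolts), so the top view can't tell fork from pin. I need a closer look from the wrist camera and will plan that move now.

```bash
cat >> h.py <<'E'
from scipy.spatial.transform import Rotation as Ro
def shift(s,target):  # world delta -> tool axes, mm
    return Ro.from_quat(s['ee_rot']).inv().apply(np.array(target)-s['position'])
def wview(s,w): # wrist view with world R,t
    R=Ro.from_quat(s['ee_rot']).as_matrix(); H=w['hand_eye']
    Rc=R@H[:3,:3]; c=R@H[:3,3]+s['position']
    w=dict(w); w['R']=Rc.T; w['t']=-Rc.T@c; return w
E
python3 - <<'E'
from bench import arm, optics
from h import *
s=arm.read_state();w=optics.get_image('wrist')
print(w['hand_eye'],w['camera_matrix'])
R=Ro.from_quat(s['ee_rot']).as_matrix();print(R)
print(shift(s,[450,-150,330]))
E
```

```text
[[ 9.53866484e-04 -9.59605602e-01 -2.81347078e-01  7.16226046e+01]
 [ 9.99999150e-01  1.16537593e-03 -5.84458167e-04 -2.15588649e+00]
 [ 8.88724444e-04 -2.81346281e-01  9.59605898e-01 -1.41742600e+02]
 [ 0.00000000e+00  0.00000000e+00  0.00000000e+00  1.00000000e+00]] [[318.27806548   0.         276.64131743]
 [  0.         318.27806548 212.27322205]
 [  0.           0.           1.        ]]
[[ 9.17944921e-01 -3.96707328e-01 -6.47189477e-04]
 [-3.96707819e-01 -9.17942921e-01 -1.92325004e-03]
 [ 1.68884383e-04  2.02218273e-03 -9.99997941e-01]]
[472.69004132 583.85110512 -98.42879582]
```

Emit:
{"name": "play_rows", "arguments": {
  "travel": [
    [0,0,-0.006],
    [0,0,-0.006],
    [0,0,-0.006],
    [0,0,-0.006],
    [0,0,-0.006],
    [0,0,-0.006],
    [0,0,-0.006],
    [0,0,-0.006],
    [0,0,-0.006],
    [0,0,-0.006],
    [0,0,-0.006],
    [0,0,-0.006]
  ],
  "rotation": [
    [0,0,0.123],
    [0,0,0.123],
    [0,0,0.123],
    [0,0,0.123],
    [0,0,0.123],
    [0,0,0.123],
    [0,0,0.123],
    [0,0,0.123],
    [0,0,0.123],
    [0,0,0.123],
    [0,0,0.123],
    [0,0,0.123]
  ],
  "grip": [1,1,1,1,1,1,1,1,1,1,1,1]
}}

```text
clock: 1.15
position: [247.7, 573.5, 303.1]
ee_rot: [-0.586, 0.81, -0.0, -0.0]
contact_force: [0.5, -0.0, -0.0]
gripper_width: 85.6
```

Emit:
{"name": "play_rows", "arguments": {
  "travel": [
    [0,0,0],
    [0,0,0],
    [0,0,0],
    [0,0,0],
    [0,0,0],
    [0,0,0],
    [0,0,0],
    [0,0,0]
  ],
  "rotation": [
    [0,0,0.123],
    [0,0,0.123],
    [0,0,0.123],
    [0,0,0.123],
    [0,0,0.123],
    [0,0,0.123],
    [0,0,0.123],
    [0,0,0.123]
  ],
  "grip": [1,1,1,1,1,1,1,1]
}}

```text
clock: 1.82
position: [247.7, 573.5, 302.8]
ee_rot: [-0.133, 0.991, -0.0, -0.0]
contact_force: [0.7, 0.0, -0.8]
gripper_width: 85.1
```

Emit:
{"name": "play_rows", "arguments": {
  "travel": [
    [0,-0.041,0],
    [0,-0.041,0],
    [0,-0.041,0],
    [0,-0.041,0],
    [0,-0.041,0],
    [0,-0.041,0],
    [0,-0.041,0],
    [0,-0.041,0],
    [0,-0.041,0],
    [0,-0.041,0],
    [0,-0.041,0],
    [0,-0.041,0]
  ],
  "rotation": [
    [0,0,0],
    [0,0,0],
    [0,0,0],
    [0,0,0],
    [0,0,0],
    [0,0,0],
    [0,0,0],
    [0,0,0],
    [0,0,0],
    [0,0,0],
    [0,0,0],
    [0,0,0]
  ],
  "grip": [1,1,1,1,1,1,1,1,1,1,1,1]
}}

```text
clock: 2.82
position: [380.5, 98.0, 303.5]
ee_rot: [-0.137, 0.991, 0.0, 0.0]
contact_force: [0.4, 0.1, -0.0]
gripper_width: 85.5
```

Emit:
{"name": "play_rows", "arguments": {
  "travel": [
    [0,-0.041,0],
    [0,-0.041,0],
    [0,-0.041,0],
    [0,-0.041,0],
    [0,-0.041,0],
    [0,-0.041,0],
    [0,-0.015,0],
    [0,0,0]
  ],
  "rotation": [
    [0,0,0],
    [0,0,0],
    [0,0,0],
    [0,0,0],
    [0,0,0],
    [0,0,0],
    [0,0,0],
    [0,0,0]
  ],
  "grip": [1,1,1,1,1,1,1,1]
}}

```text
clock: 3.48
position: [451.7, -154.1, 302.3]
ee_rot: [-0.134, 0.991, -0.0, -0.001]
contact_force: [0.7, 0.8, -0.1]
gripper_width: 85.5
```

Run:
```python
from bench import arm, optics
from h import *
import pickle,cv2
s=arm.read_state();w=optics.get_image('wrist');sc=optics.get_image('scene')
print(s['clock'],s['position'],s['ee_rot'],s['contact_force'],s['joints'])
pickle.dump((s,w,sc),open('v1.pkl','wb'))
cv2.imwrite('pics/w1.png',w['image'])
```

```text
3.4833 [ 451.68386447 -154.13192058  302.33495461] [-1.33878062e-01  9.90997322e-01 -3.37540695e-05 -9.85034552e-04] [ 0.72860861  0.75120035 -0.14747048] [ 1.27785087e-02  8.32004445e-02 -2.14095599e-01  3.19630459e-04
 -1.27544766e+00 -1.31510555e+00]
```

View pics/w1.png

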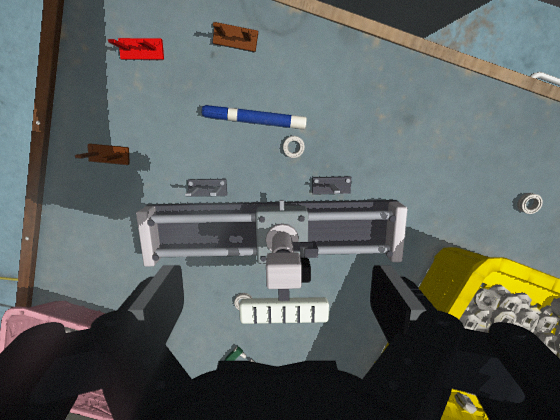

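The wrist view shows the rail, with robot side up and rail +y to the right. The candidates are the grey plate at (206,187) and the grey plate at (331,184); the red and brown ones at (140,48), (235,37) and (108,154) are excluded. The mast head is at (284,272) and its button at (305,270). Next is one enlarged crop of the two grey plates.

Run:
```python
import pickle,cv2
s,w,sc=pickle.load(open('v1.pkl','rb'))
cv2.imwrite('pics/c2.png',cv2.resize(w['image'][168:250,180:360],None,fx=4.4,fy=4.4,interpolation=cv2.INTER_CUBIC))
```

```text
(no output)
```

View pics/c2.png

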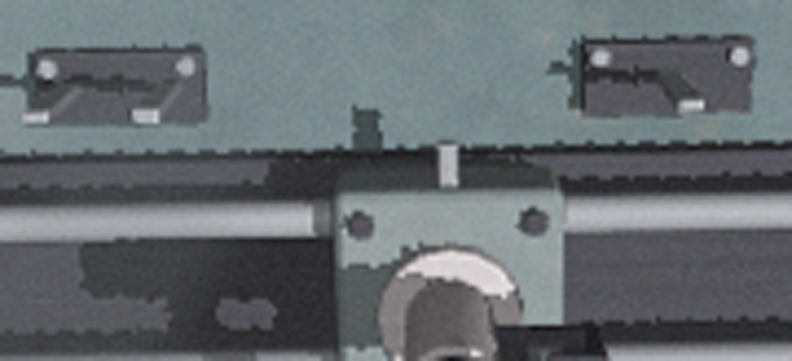

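The crop settles it: the left plate (image (206,187), the rail's −y side) has two upright prongs with tops at about (188,194.6) and (213,194.5). The right one has a single prong, so it is the pin plate. The pointer tip is at (281.8,200.5).

Run:
```python
import pickle,cv2,numpy as np
from h import *
s,w,sc=pickle.load(open('v1.pkl','rb'));v=wview(s,w)
P={k:ray(v,p,z) for k,(p,z) in dict(pr1=((188.2,194.6),47),pr2=((213.2,194.4),47),tip=((281.8,200.5),36),
 endL=((149,236),42),endR=((400,233.5),42),head=((284.5,271),155)).items()}
for k in P: print(k,P[k].round(1))
e=P['endR']-P['endL'];u=e/np.linalg.norm(e);print('len',np.linalg.norm(e),'yaw',np.degrees(np.arctan2(-u[0],u[1])))
e2=P['pr2']-P['pr1'];print('prong gap',np.linalg.norm(e2),np.degrees(np.arctan2(-e2[0],e2[1])))
n=np.array([u[1],-u[0],0])
c=(P['endL']+P['endR'])/2
for k in P: print(k,'along',((P[k]-c)@u).round(1),'across',((P[k]-c)@n).round(1))
R=Ro.from_quat(s['ee_rot']).as_matrix();print('tool yaw of y',np.degrees(np.arctan2(-R[0,1],R[1,1])))
# mask head bright in wrist using depth
D=w['depth'];m=(D>0)
pts=D[262:285,270:300];print(np.median(pts), 'expected', (v['R']@P['head']+v['t'])[2])
b=w['image'].astype(int)
ys,xs=np.where((abs(D-np.median(D[265:280,275:295]))<8)&(np.indices(D.shape)[0]>250)&(np.indices(D.shape)[0]<300)&(abs(np.indices(D.shape)[1]-285)<40))
print(xs.min(),xs.max(),ys.min(),ys.max())
```

```text
pr1 [ 502.7 -255.2   47. ]
pr2 [ 493.9 -224.5   47. ]
tip [ 481.  -136.8   36. ]
endL [ 574.3 -296.1   42. ]
endR [481.3  28.   42. ]
head [ 522.  -124.6  155. ]
len 337.2059749435478 yaw 16.01981360453608
prong gap 31.966298356106826 15.893551134354718
pr1 along -109.5 across -57.6
pr2 along -77.6 across -57.5
tip along 10.3 across -45.8
endL along -168.6 across -0.0
endR along 168.6 across -0.0
head along 10.7 across -3.0
tool yaw of y 15.387493821867764
320.28094 expected 318.19278433414866
266 310 260 288
```

Measurements agree: prong spacing 32.0 mm, rail yaw 16.0°, pointer 10.4 mm along the rail and fork centre at −93.5, so the carriage has to slide about −104 mm. I'll go above the head and check from close by.

Emit:
{"name": "play_rows", "arguments": {
  "travel": [
    [-0.02,0.0034,0.024],
    [-0.02,0.0034,0.024],
    [-0.02,0.0034,0.024],
    [-0.02,0.0034,0.024],
    [0,0,0],
    [0,0,0]
  ],
  "rotation": [
    [0,0,-0.01],
    [0,0,0],
    [0,0,0],
    [0,0,0],
    [0,0,0],
    [0,0,0]
  ],
  "grip": [1,1,1,1,1,1]
}}

```text
clock: 4.08
position: [524.0, -114.3, 205.9]
ee_rot: [-0.143, 0.99, 0.0, -0.002]
contact_force: [-0.6, -0.2, 0.6]
gripper_width: 85.3
```

Run:
```python
from bench import arm, optics
from h import *
import pickle,cv2
s=arm.read_state();w=optics.get_image('wrist')
print(s['clock'],s['position'],s['contact_force'])
R=Ro.from_quat(s['ee_rot']).as_matrix();print('yaw',np.degrees(np.arctan2(-R[0,1],R[1,1])))
pickle.dump((s,w),open('v2.pkl','wb'))
cv2.imwrite('pics/w2.png',w['image'])
```

```text
4.0833 [ 523.96569046 -114.327265    205.86051143] [-0.61999793 -0.16475093  0.57753815]
yaw 16.42624271869888
```

View pics/w2.png

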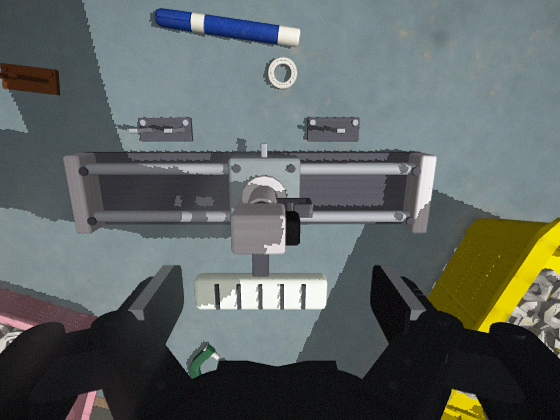

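The wrist view from closer shows the head at about (259,228) with the black button on its right, the pointer at (264,150), the fork plate at (165,129) and the pin plate at (332,129). I'll measure the head and pointer now.

Run:
```python
import pickle,cv2,numpy as np
from h import *
s,w=pickle.load(open('v2.pkl','rb'));v=wview(s,w)
D=w['depth'];K=v['camera_matrix']
r,c=np.indices(D.shape)
cam=np.stack([(c-K[0,2])/K[0,0]*D,(r-K[1,2])/K[1,1]*D,D],-1)
W=(cam-v['t'])@v['R']
a=np.radians(16.0);u=np.array([-np.sin(a),np.cos(a),0]);n=np.array([u[1],-u[0],0])
m=(D>0)&(r>190)&(r<262)&(c>220)&(c<305)&(W[...,2]>149)&(W[...,2]<163)
A=(W[m]-s['position'])@u;B=(W[m]-s['position'])@n
print('z',np.median(W[m][:,2]),'along rel TCP',np.percentile(A,[1,99]),'across',np.percentile(B,[1,99]))
g=cv2.cvtColor(w['image'],cv2.COLOR_BGR2GRAY)
print(g[148,255:275]); print(g[138:158,264])
print(g[130,155:195])
for p,z in [((264,144),36)]: P=ray(v,p,z);print((P-s['position'])@u,(P-s['position'])@n)
cv2.imwrite('pics/c3.png',cv2.resize(w['image'][110:165,130:280],None,fx=5.3,fy=5.3,interpolation=cv2.INTER_CUBIC))
```

```text
z 153.78758278755376 along rel TCP [-27.85876571  15.19695352] across [-11.3784731   15.49426929]
[143 148 142 139 139 140 144 173 176 184 187 204 130 136 141 141 142 136
 142 142]
[141 142 142 141 133 122 180 183 180 179 184 177 181 185 186 183 185 183
 179 117]
[ 89  95  88  92  94  63  62  56  50 184 189 187 194 191 185 186 203 120
 112 114 114 116 112 114 114 118 112 114 117 103  91  93  90  86  91  95
  58  89 140 143]
-10.508144199500586 -47.41753790598105
```

View pics/c3.png

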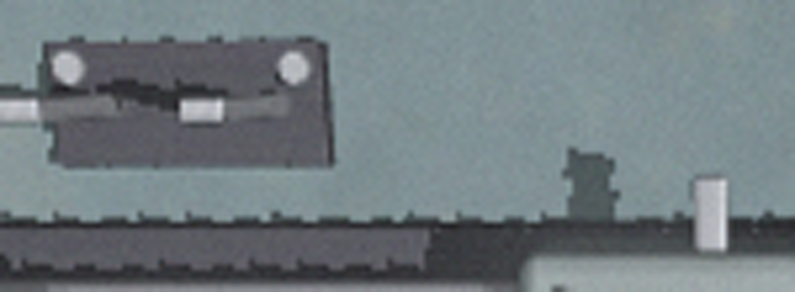

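Emit:
{"name": "play_rows", "arguments": {
  "travel": [
    [-0.002,-0.0055,0.018],
    [0,0,0.022],
    [0,0,0.022],
    [0,0,0.022],
    [0,0,0.004],
    [0,0,0],
    [0,0,0],
    [0,0,0]
  ],
  "rotation": [
    [0,0,0.007],
    [0,0,0],
    [0,0,0],
    [0,0,0],
    [0,0,0],
    [0,0,0],
    [0,0,0],
    [0,0,0]
  ],
  "grip": [1,1,1,1,0.65,0.65,0.65,0.65]
}}

```text
clock: 4.8
position: [529.2, -120.6, 121.6]
ee_rot: [-0.138, 0.99, -0.0, 0.002]
contact_force: [-0.2, -0.4, -0.3]
gripper_width: 55.8
```

```bash
cat > m.py <<'E'
from bench import arm, optics
from h import *
import pickle,cv2
s=arm.read_state();w=optics.get_image('wrist')
v=wview(s,w)
print(s['clock'],s['position'],s['contact_force'],s['gripper_width'])
R=Ro.from_quat(s['ee_rot']).as_matrix();print('yaw',np.degrees(np.arctan2(-R[0,1],R[1,1])))
a=np.radians(16.0);u=np.array([-np.sin(a),np.cos(a),0]);n=np.array([u[1],-u[0],0])
def rel(p,z,q=s['position']):
    P=ray(v,p,z); return np.round([(P-q)@u,(P-q)@n],1)
E
python3 - <<'E'
from m import *
s2,w2=pickle.load(open('v2.pkl','rb'));v=wview(s2,w2)
print('fork rel old TCP',rel((133.5,130.7),47,s2['position']),rel((168,130.7),47,s2['position']),'tip',rel((264,148),36,s2['position']))
print('moved',(s['position']-s2['position'])@u,(s['position']-s2['position'])@n)
pickle.dump((s,w),open('v3.pkl','wb'))
cv2.imwrite('pics/w3.png',w['image'])
E
```

```text
4.8 [ 529.24835392 -120.63167828  121.5879839 ] [-0.24987667 -0.37974268 -0.32911094] 55.782465875198646
yaw 15.89270117458915
fork rel old TCP [-100.   -58.9] [-77.3 -58.9] tip [-14.7 -46.6]
moved -7.516290379608591 3.3402902299456194
```

View pics/w3.png

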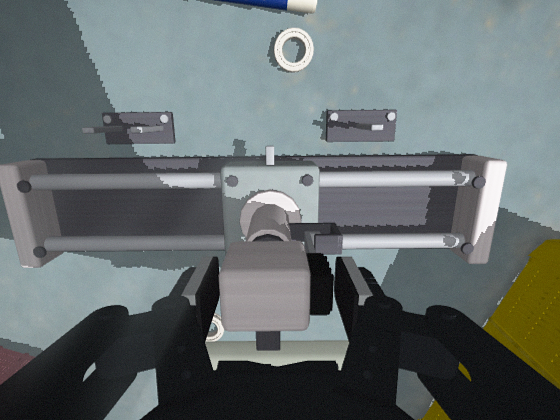

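The fingers straddle the head (columns 222–331 including the button), with small gaps on each side. My `rel` call used the wrong view, and the left prong was cut off at the crop's edge, so I'll redo both numerically.

```bash
cat > q.py <<'E'
import pickle,cv2,numpy as np,sys
from h import *
a=np.radians(16.0);u=np.array([-np.sin(a),np.cos(a),0]);n=np.array([u[1],-u[0],0])
def an(f,r0,r1,c0,c1,th=165):
    s,w=pickle.load(open(f,'rb'));v=wview(s,w);q=s['position']
    g=cv2.cvtColor(w['image'],cv2.COLOR_BGR2GRAY)
    m=np.zeros_like(g);m[r0:r1,c0:c1]=g[r0:r1,c0:c1]>th
    N,L,st,ce=cv2.connectedComponentsWithStats(m)
    for i in range(1,N):
        if st[i,4]>8:
            x,y,ww,hh,ar=st[i]
            o=[]
            for z in(36,47): P=ray(v,ce[i],z)-q;o+=[round(P@u,1),round(P@n,1)]
            print(f,st[i],ce[i].round(1),'z36',o[:2],'z47',o[2:])
E
python3 -c "
from q import *
an('v2.pkl',112,160,100,280)
an('v3.pkl',105,166,60,290)"
```

```text
v2.pkl [140 120   5   6  23] [142.1 122.2] z36 [np.float64(-125.3), np.float64(-66.6)] z47 [np.float64(-120.8), np.float64(-66.7)]
v2.pkl [183 120   5   6  21] [184.9 122.2] z36 [np.float64(-85.0), np.float64(-66.9)] z47 [np.float64(-82.0), np.float64(-67.0)]
v2.pkl [129 129   8   3  24] [132.5 130. ] z36 [np.float64(-135.2), np.float64(-59.4)] z47 [np.float64(-130.4), np.float64(-59.7)]
v2.pkl [164 129   8   3  24] [167.5 130. ] z36 [np.float64(-102.0), np.float64(-59.7)] z47 [np.float64(-98.4), np.float64(-60.0)]
v2.pkl [262 144   5  13  64] [264.  149.9] z36 [np.float64(-10.5), np.float64(-41.8)] z47 [np.float64(-10.1), np.float64(-42.8)]
v3.pkl [268 105   6   4  11] [271.  105.9] z36 [np.float64(-2.1), np.float64(-78.0)] z47 [np.float64(-1.9), np.float64(-77.6)]
v3.pkl [160 115   8   8  47] [163.7 118.3] z36 [np.float64(-75.5), np.float64(-70.1)] z47 [np.float64(-71.7), np.float64(-70.1)]
v3.pkl [205 114   5   8  14] [207.2 117.9] z36 [np.float64(-45.7), np.float64(-70.3)] z47 [np.float64(-43.4), np.float64(-70.3)]
v3.pkl [233 118  16  20 102] [238.8 126.5] z36 [np.float64(-24.3), np.float64(-64.6)] z47 [np.float64(-23.1), np.float64(-64.8)]
v3.pkl [137 127   5   6  17] [139.6 128.6] z36 [np.float64(-92.9), np.float64(-63.2)] z47 [np.float64(-88.3), np.float64(-63.5)]
v3.pkl [248 138  14  11  48] [255.5 142.4] z36 [np.float64(-13.0), np.float64(-53.8)] z47 [np.float64(-12.3), np.float64(-54.6)]
v3.pkl [136 144  38   9  78] [156.  145.5] z36 [np.float64(-82.8), np.float64(-51.8)] z47 [np.float64(-78.7), np.float64(-52.7)]
v3.pkl [217 144   7   4  13] [220.  145.9] z36 [np.float64(-38.0), np.float64(-51.4)] z47 [np.float64(-36.0), np.float64(-52.4)]
v3.pkl [266 147  11  18 146] [270.  154.9] z36 [np.float64(-2.9), np.float64(-45.2)] z47 [np.float64(-2.7), np.float64(-46.4)]
v3.pkl [201 153   5   3   9] [203.  154.3] z36 [np.float64(-50.3), np.float64(-45.6)] z47 [np.float64(-47.7), np.float64(-46.8)]
```

Fork centre to pointer comes out at −103.9 mm again, from a second view, so I'm sliding the carriage with the loose fingers.

Emit:
{"name": "play_rows", "arguments": {
  "travel": [
    [0,-0.003,0.002],
    [0,-0.006,0],
    [0,-0.01,0],
    [0,-0.012,0],
    [0,-0.012,0],
    [0,-0.012,0],
    [0,-0.012,0],
    [0,-0.012,0],
    [0,-0.01,0],
    [0,-0.006,0],
    [0,-0.004,0],
    [0,-0.002,0]
  ],
  "rotation": [
    [0,0,0],
    [0,0,0],
    [0,0,0],
    [0,0,0],
    [0,0,0],
    [0,0,0],
    [0,0,0],
    [0,0,0],
    [0,0,0],
    [0,0,0],
    [0,0,0],
    [0,0,0]
  ],
  "grip": [0.59,0.59,0.59,0.59,0.59,0.59,0.59,0.59,0.59,0.59,0.59,0.59]
}}

```text
clock: 5.85
position: [555.3, -218.5, 117.0]
ee_rot: [-0.138, 0.99, 0.0, -0.0]
contact_force: [-0.4, 2.3, 1.8]
gripper_width: 50.4
```

Run:
```python
from m import *
pickle.dump((s,w),open('v4.pkl','wb'))
cv2.imwrite('pics/w4.png',w['image'])
from q import an
an('v4.pkl',95,166,180,380)
```

```text
5.85 [ 555.28005208 -218.52248876  116.98661711] [-0.37870325  2.27715188  1.76648532] 50.38632736798171
yaw 15.815433083174021
v4.pkl [234 119   7   8  46] [237.  122.1] z36 [np.float64(-24.7), np.float64(-68.0)] z47 [np.float64(-23.4), np.float64(-68.1)]
v4.pkl [292 118   7   8  47] [294.9 121.4] z36 [np.float64(14.3), np.float64(-68.3)] z47 [np.float64(13.7), np.float64(-68.4)]
v4.pkl [235 131  11   6  53] [240.2 133.3] z36 [np.float64(-22.8), np.float64(-60.7)] z47 [np.float64(-21.6), np.float64(-61.1)]
v4.pkl [284 131  11   5  55] [289. 133.] z36 [np.float64(10.4), np.float64(-60.8)] z47 [np.float64(9.9), np.float64(-61.2)]
v4.pkl [210 139   6   6  11] [212.8 141.6] z36 [np.float64(-41.7), np.float64(-55.1)] z47 [np.float64(-39.6), np.float64(-55.9)]
v4.pkl [270 152   8  14 100] [273.9 158.4] z36 [np.float64(0.0), np.float64(-43.7)] z47 [np.float64(0.1), np.float64(-44.9)]
```

View pics/w4.png

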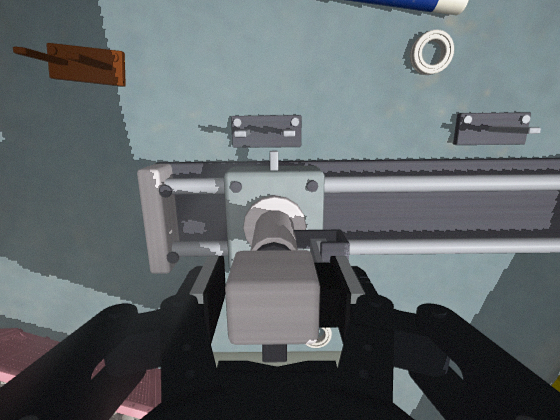

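The pointer (274,158) is still about 6 mm to +y of the prong midpoint (prongs at 240 and 289), with nothing else disturbed. I'll push the remaining distance and re-measure.

Emit:
{"name": "play_rows", "arguments": {
  "travel": [
    [0,-0.002,0],
    [0,-0.002,0],
    [0,-0.001,0],
    [0,-0.001,0],
    [0,0,0],
    [0,0,0]
  ],
  "rotation": [
    [0,0,0],
    [0,0,0],
    [0,0,0],
    [0,0,0],
    [0,0,0],
    [0,0,0]
  ],
  "grip": [0.59,0.59,0.59,0.59,0.59,0.59]
}}

```text
clock: 6.4
position: [556.8, -223.5, 117.0]
ee_rot: [-0.138, 0.99, 0.0, -0.001]
contact_force: [-0.4, 1.9, -0.4]
gripper_width: 50.4
```

Run:
```python
from m import *
pickle.dump((s,w),open('v5.pkl','wb'))
from q import an
an('v5.pkl',110,170,215,330)
```

```text
6.4 [ 556.77960512 -223.51296372  117.0324796 ] [-0.42388305  1.92898977 -0.43662208] 50.414616253391884
yaw 15.862435183140072
v5.pkl [241 118   7   9  47] [244. 122.] z36 [np.float64(-20.1), np.float64(-68.0)] z47 [np.float64(-19.0), np.float64(-68.1)]
v5.pkl [299 118   7   8  45] [301.8 121.4] z36 [np.float64(18.9), np.float64(-68.3)] z47 [np.float64(18.0), np.float64(-68.4)]
v5.pkl [220 131   8   3  10] [223.6 131.9] z36 [np.float64(-34.1), np.float64(-61.6)] z47 [np.float64(-32.3), np.float64(-62.0)]
v5.pkl [243 131  11   6  59] [247.9 133.2] z36 [np.float64(-17.6), np.float64(-60.7)] z47 [np.float64(-16.7), np.float64(-61.1)]
v5.pkl [292 131  11   5  55] [297. 133.] z36 [np.float64(15.8), np.float64(-60.8)] z47 [np.float64(15.1), np.float64(-61.2)]
v5.pkl [271 152   7  18 126] [274.  160.5] z36 [np.float64(0.0), np.float64(-42.2)] z47 [np.float64(0.1), np.float64(-43.5)]
```

The pointer is 0.8 mm from the midpoint, and closing should shift it about −1 mm. I'll squeeze now and re-measure.

Emit:
{"name": "play_rows", "arguments": {
  "travel": [
    [0,0,0],
    [0,0,0],
    [0,0,0],
    [0,0,0],
    [0,0,0],
    [0,0,0]
  ],
  "rotation": [
    [0,0,0],
    [0,0,0],
    [0,0,0],
    [0,0,0],
    [0,0,0],
    [0,0,0]
  ],
  "grip": [0.5,0.4,0.3,0.3,0.3,0.3]
}}

```text
clock: 6.95
position: [557.4, -224.6, 118.6]
ee_rot: [-0.138, 0.99, -0.001, 0.0]
contact_force: [-1.5, -3.1, 5.9]
gripper_width: 35.4
```

Run:
```python
from m import *
pickle.dump((s,w),open('v6.pkl','wb'))
from q import an
an('v6.pkl',126,170,225,330)
```

```text
6.95 [ 557.37463414 -224.63479713  118.57837929] [-1.49375674 -3.08390633  5.8834323 ] 35.438482876791
yaw 15.905641893891769
v6.pkl [245 131  11   5  50] [250.  132.8] z36 [np.float64(-16.5), np.float64(-60.8)] z47 [np.float64(-15.6), np.float64(-61.2)]
v6.pkl [294 130  11   5  55] [299. 132.] z36 [np.float64(17.0), np.float64(-61.3)] z47 [np.float64(16.2), np.float64(-61.7)]
v6.pkl [273 151   7  18 126] [276.  159.5] z36 [np.float64(1.2), np.float64(-42.6)] z47 [np.float64(1.3), np.float64(-43.9)]
```

The mast is gripped at 35.4 mm. The pointer is about 0.9 mm to +y of the midpoint, so I'll nudge −1 mm and re-measure.

Emit:
{"name": "play_rows", "arguments": {
  "travel": [
    [0,-0.001,0],
    [0,0,0],
    [0,0,0]
  ],
  "rotation": [
    [0,0,0],
    [0,0,0],
    [0,0,0]
  ],
  "grip": [0.2,0.2,0.2]
}}

```text
clock: 7.25
position: [557.4, -224.9, 118.5]
ee_rot: [-0.138, 0.99, -0.0, 0.0]
contact_force: [-2.8, 0.1, 6.4]
gripper_width: 35.4
```

Run:
```python
from m import *
pickle.dump((s,w),open('v7.pkl','wb'))
from q import an
an('v7.pkl',126,170,225,330)
```

```text
7.25 [ 557.38625769 -224.87149988  118.53124008] [-2.82588866  0.07950388  6.35133718] 35.37134691417581
yaw 15.905791682098892
v7.pkl [246 131  11   5  52] [250.8 133. ] z36 [np.float64(-15.9), np.float64(-60.7)] z47 [np.float64(-15.0), np.float64(-61.1)]
v7.pkl [295 130  10   6  52] [299.5 132.1] z36 [np.float64(17.4), np.float64(-61.2)] z47 [np.float64(16.7), np.float64(-61.6)]
v7.pkl [273 151   7  18 126] [276.  159.5] z36 [np.float64(1.3), np.float64(-42.6)] z47 [np.float64(1.4), np.float64(-44.0)]
```

Emit:
{"name": "play_rows", "arguments": {
  "travel": [
    [0,-0.0008,0],
    [0,0,0],
    [0,0,-0.002],
    [0,0,-0.004],
    [0,0,-0.006],
    [0,0,-0.008],
    [0,0,-0.008],
    [0,0,-0.008],
    [0,0,-0.008],
    [0,0,-0.006],
    [0,0,-0.006],
    [0,0,-0.006]
  ],
  "rotation": [
    [0,0,0],
    [0,0,0],
    [0,0,0],
    [0,0,0],
    [0,0,0],
    [0,0,0],
    [0,0,0],
    [0,0,0],
    [0,0,0],
    [0,0,0],
    [0,0,0],
    [0,0,0]
  ],
  "grip": [0.2,0.2,0.2,0.2,0.2,0.2,0.2,0.2,0.2,0.2,0.2,0.2]
}}

```text
clock: 8.3
position: [557.4, -225.2, 179.4]
ee_rot: [-0.138, 0.99, 0.0, -0.0]
contact_force: [0.0, -1.2, -6.6]
gripper_width: 35.4
```

Emit:
{"name": "play_rows", "arguments": {
  "travel": [
    [0,0,-0.006],
    [0,0,-0.006],
    [0,0,-0.006],
    [0,0,-0.006],
    [0,0,-0.005],
    [0,0,-0.004],
    [0,0,-0.003],
    [0,0,-0.002],
    [0,0,-0.001],
    [0,0,0],
    [0,0,0]
  ],
  "rotation": [
    [0,0,0],
    [0,0,0],
    [0,0,0],
    [0,0,0],
    [0,0,0],
    [0,0,0],
    [0,0,0],
    [0,0,0],
    [0,0,0],
    [0,0,0],
    [0,0,0]
  ],
  "grip": [0.2,0.2,0.2,0.2,0.2,0.2,0.2,0.2,0.2,0.2,0.2]
}}

```text
clock: 9.22
position: [557.5, -225.2, 218.4]
ee_rot: [-0.138, 0.99, 0.0, -0.0]
contact_force: [-1.4, 0.6, -4.2]
gripper_width: 35.2
```

Emit:
{"name": "play_rows", "arguments": {
  "travel": [
    [0,0,-0.001],
    [0,0,-0.001],
    [0,0,0]
  ],
  "rotation": [
    [0,0,0],
    [0,0,0],
    [0,0,0]
  ],
  "grip": [0.2,0.2,0.2]
}}

```text
clock: 9.47
position: [557.4, -225.2, 218.8]
ee_rot: [-0.138, 0.99, 0.001, -0.001]
contact_force: [0.6, -0.3, -11.6]
gripper_width: 35.6
```

Emit:
{"name": "play_rows", "arguments": {
  "travel": [
    [0,0,-0.001],
    [0,0,0],
    [0,0,0]
  ],
  "rotation": [
    [0,0,0],
    [0,0,0],
    [0,0,0]
  ],
  "grip": [0.2,0.2,0.2]
}}

```text
clock: 9.72
position: [557.2, -224.9, 219.0]
ee_rot: [-0.138, 0.99, 0.001, -0.001]
contact_force: [2.0, -2.2, -21.7]
gripper_width: 35.4
```

Run:
```python
from m import *
pickle.dump((s,w),open('v8.pkl','wb'))
from q import an
an('v8.pkl',150,240,215,340)
cv2.imwrite('pics/w8.png',w['image'])
```

```text
9.7167 [ 557.19289878 -224.92966272  218.96576692] [  2.04488467  -2.21598883 -21.69813976] 35.40911925558649
yaw 15.83107070948531
v8.pkl [274 150   5   5  24] [275.9 152.1] z36 [np.float64(1.7), np.float64(-38.3)] z47 [np.float64(1.6), np.float64(-39.4)]
v8.pkl [ 244  157   66   36 1423] [281.7 171.6] z36 [np.float64(7.6), np.float64(-18.6)] z47 [np.float64(7.4), np.float64(-20.3)]
v8.pkl [215 163  22   8 162] [224.9 166.6] z36 [np.float64(-50.5), np.float64(-23.8)] z47 [np.float64(-48.7), np.float64(-25.3)]
v8.pkl [311 162  29   8 232] [325.  165.5] z36 [np.float64(51.7), np.float64(-24.7)] z47 [np.float64(50.0), np.float64(-26.2)]
v8.pkl [268 194  41  31 372] [292.6 209.5] z36 [np.float64(19.2), np.float64(21.8)] z47 [np.float64(18.6), np.float64(18.7)]
v8.pkl [246 204  17  22 232] [253.6 214. ] z36 [np.float64(-22.3), np.float64(26.7)] z47 [np.float64(-21.5), np.float64(23.4)]
v8.pkl [310 208  30   8 153] [327.5 212.6] z36 [np.float64(56.4), np.float64(25.3)] z47 [np.float64(54.5), np.float64(22.1)]
v8.pkl [215 210  24   7 158] [225.8 213.1] z36 [np.float64(-51.8), np.float64(25.5)] z47 [np.float64(-50.0), np.float64(22.3)]
```

View pics/w8.png

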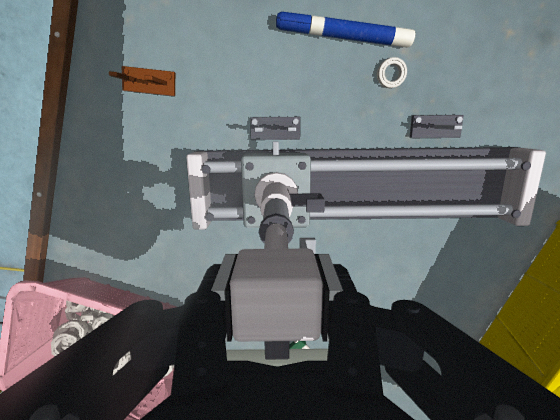

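The picture shows both tube sections out, the head in the fingers and the pointer at (276,150) between the prongs (257 and 290). The bystanders are undisturbed. One last numeric check of the centring.

```bash
python3 -c "
from q import *
an('v8.pkl',124,156,240,310)"
```

```text
v8.pkl [255 128   8   4  23] [258.1 129.1] z36 [np.float64(-15.9), np.float64(-60.8)] z47 [np.float64(-15.3), np.float64(-61.1)]
v8.pkl [288 128   8   3  23] [291.7 129. ] z36 [np.float64(17.3), np.float64(-60.8)] z47 [np.float64(16.7), np.float64(-61.1)]
v8.pkl [273 142   6  13  71] [275.7 147.7] z36 [np.float64(1.4), np.float64(-42.7)] z47 [np.float64(1.4), np.float64(-43.6)]
```

```bash
python3 -c "
from bench import workorder,arm
print(workorder.job_done()); s=arm.read_state(); print(s['clock'],s['position'],s['contact_force'],s['gripper_width'])"
```

```text
the job is handed in; nothing more can be done
None
the job is handed in; nothing more can be done
```

I slid the carriage about 104 mm towards rail −y with the mast down, until the pointer stood at the grey two-pronged station plate. I then squeezed in the release button, pulled the mast up past the first stop to the second, and handed the job in while still holding it there.

- **Lift:** the tool rose 100.4 mm from where it gripped. It then stopped rising while the pull went from 4 to 22 N, so the mast is against the second stop. Both tube sections showed as out in the last wrist picture.
- **Pointer:** my last measurement put it about 0.7 mm to the +y side of the midpoint between the prongs. That is within the roughly 2 mm calibration, so I left it rather than slide the carriage with the mast up.
- **Grip:** the gripper read 35.4 mm on the head instead of the 38 mm given for the button fully in. I took this as give in the pads or a reading offset; the button did release.
- **Order:** I gave two nudges of about 1 mm each after the squeeze, before lifting.
- **Bystanders:** the marker, the front bearing and both station plates lay undisturbed in the last picture. The micrometer and the other two bearings were hidden or out of view there, and the arm did not go near them. I did not check the scene or top cameras at the end.
- **Time:** about 9.7 s of the 32 s had gone at the last check before handing in. The robot could not be read after that.

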